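# Feed a vial tray past a spring gate into its dock

### The arm

A 6-joint arm with a two-finger parallel gripper is mounted at the origin on a cart in front of the work surface, level with it; the furniture and walls round the work are solid. World frame = base frame: x ahead of the robot, y to its left, z up, the work surface at z = 0. Lengths are in mm, angles in degrees, forces in N, time in s.
With the tool pointing down it reaches from about 325 to 900 mm from the base axis. Payload 6.1 kg.
Tool frame: the origin (TCP) lies at the centre of the arm's flange, where the gripper is bolted on; the fingertips stand 182 mm ahead of it and the grasp point (between the pads) lies 164 mm ahead of it; x points along the fingers, y is the direction in which the jaws open and shut, and the axes are right-handed (so a half turn about x gives the same grasp; the last joint's range is limited). The gripper opens to 87 mm and grips with 3 to 60 N. Pads are 19 mm wide; open, the fingers measure 117 mm over their backs; the gripper's body (75 mm by 190 mm) begins 51 mm behind the grasp point.
Start: joints at [-7.225, 12.628, 87.462, -0, 79.91, -7.225], TCP at [624.994, -0.003, 404.738] pointing down, gripper open.
Joint ranges: [-170.65, 170.65], [-52.31, 119.04], [5.05, 147.46], [-71.25, 251.25], [11.57, 151.72], [-153.62, 153.62]. Speed limits (degrees/s): [147.25, 147.25, 172.46, 180, 180, 180].

### API

Orientations are given as [roll, pitch, yaw] about the fixed x, y, z axes, in that order (R = Rz(yaw) Ry(pitch) Rx(roll)).
In Python, from station import get_obs, vision, bot gives the robot as it stands. The module is installed in compiled form; this text tells all that it offers.
- The arm moves only by the tool arm_command, never from a script. Its argument "steps" is a list of rows, each an object with "rot": the turn, a rotation vector about the world's x, y, z in units of 8 degrees (1.0 is 8 degrees), a list of three; "delta_pos": the shift along the world's x, y, z in units of 50 mm (1.0 is 50 mm), a list of three; "gripper": the opening, from 0 (shut) to 1 (fully open). In form: [{"rot": [ax, ay, az], "delta_pos": [x, y, z], "gripper": gripper}, ...]. A call has 1 to 12 rows; each row shifts and turns the pose as measured when the row begins; what a row does not reach is not made up. A row lasts 1/8 s, in which the tool goes at most 62.5 mm and 10.7 degrees, less where a joint would pass 70% of its speed; a pose out of reach is approached as far as the arm can. A call is refused whole if a number of a shift passes 1 or a number of a turn 1, either way. A call with a gripper value outside its range is refused whole. The fingers move at their own pace and stop on an object; the grip force is fixed at half the most. Time passes only in rows, so rows that do not move let the fingers close. It gives the time, the measured TCP pose, the force and the opening at its end, in the units of the state.
- get_obs(): the state, without advancing time (a new reading comes with each control period).
- vision.read_camera(name): name is "scene" or "side" or "wrist"; returns the picture (400x640x3 uint8, blue, green, red); there is no depth.
- vision.camera_model(name): a dict with "mtx" (3x3 intrinsics, pixels), "origin" and "orientation" of the camera in the world; the wrist camera has in their place "tool_from_camera" (4x4, takes a point from camera to tool coordinates, whose origin is the TCP and whose axes are the tool frame's). Camera axes: x right, y down, z forward; pixel columns grow to the right and rows downward; lengths in mm; the calibration is good to about 2 mm. The wrist camera is an equidistant fisheye: a pixel r from the principal point sees the ray r / f radians off the axis. A picture is of the moment at which its call begins: read the wrist's pose just before it. camera_model takes no time and is no camera call.
- bot.job_done(): hands the job in, once; it reports no verdict.
The state is a dict: "time_s": time; "q": joint angles; "joint_velocities": joint speeds; "effort": joint torques, N m; "ee_pos": TCP position; "tool_rot": TCP orientation; "wrist_force": force on the tool from outside, world axes, zero at the start; "ft_torque": the same for the moment, N m; "finger_gap": opening from 0.0 (shut) to 1.0 (fully open).
Only numpy, scipy, OpenCV 4.12 (cv2) and the standard library are available. Lean on these libraries where they do the work, as an engineer would, in place of code of your own. Each camera call takes 0.05 s, during which the arm holds its last target. There are 200 camera calls.

### The job

Hold the orange spring gate of the chute well open by pressing its yellow rail outward with one fingertip, and while it is held push the vial tray along the chute, past the gate, until it rests against the bumpers at the far end. Keep the gate up clear of the tray the whole time the tray is passing, then take the hand away so that the gate swings shut behind the tray. Only push the tray, never lift or tip it, and leave the bottle, the beaker and the sample cup alone.

Things in the scene. Friction and masses are not known exactly. Their poses are not given: they have to be found in the camera images.
- chute: Fixed aluminium chute with a blue lane, 343 x 108 mm. Origin: on the bench, mid-lane, in the gate's plane. x = direction of travel, y = left seen along it, z up. Lane x -205 (open entry) to 128 mm, y -37 to 37, open above, floor at z = 4. Left wall top z = 22 mm, right wall top 18 (gap for the gate at x -7 to 7), both 4 mm thick. End wall top 28. Base plate y -63 to 45.
- gate_hinge (a point): Middle of the gate's hinge shaft in the gate's plane: chute x = 0, y = -50, z = 16 mm, outside the right wall. The shaft, 6 mm thick, runs along chute x from -197 to 52 mm; two hinge bearings round it at x = -120 and 35 reach z = 19 mm.
- gate (a joint): Gate angle, rad: 0 shut, 1.6 fully open (stop). A spring shuts it; 1 to 4 N outward (-y) on the rail opens it: the blade rises, the rail moves outward and down. From 0.95 the blade is clear of the tray; 1.2 to 1.45 is good to hold. The tray cannot push it open.
- gate_rail (a point): Point at chute x = -100 mm on the centre line of the gate's yellow round rail, 8 mm thick, which runs along chute x from -197 to 52 mm, 42 mm from the hinge axis. Only end struts join it to the shaft, so a finger can slide along it. At gate angle a: chute y = -50 + 42 sin(0.262-a), z = 16 + 42 cos(0.262-a) mm (shut: y -39, z 57; 1.35 rad: y -87, z 36).
- gate_tip (a point): Free end of the gate's orange blade (48 mm long from the hinge axis, 12 tall, 4 thick along chute x). Shut, it lies level across the right half of the lane, its end at chute x = 0, y = -2, z = 16 mm.
- tray: Loose translucent whitish tray of clear vials, about 0.12 kg, in the chute's entry, before the gate. 66 mm across the lane (rim 70), 104 mm along it; walls 20 mm high, 2 mm thick (the vials, up to 48 mm high, are for looks: a finger must meet the wall). Origin: centre of its underside; its y axis points along the travel (chute x) within a few degrees.
- tray_front (a point): Middle of the tray's leading end face, 12 mm above its underside.
- tray_back (a point): Middle of the tray's trailing end face, 12 mm above its underside: push here, along the chute.
- dock_stop (a point): Middle between the faces of the two black bumpers on the end wall: chute x = 126, z = 15 mm. The tray is home when its front touches them; its back is then 22 mm past the gate's plane.
- dropper: Bystander: amber dropper bottle with a white cap, 30 mm across, 78 mm tall, on the bench to the right of the chute. Origin: centre of its underside.
- beaker: Bystander: clear beaker, 56 mm across, 76 mm tall, on the bench to the right of the chute. Origin: centre of its underside.
- cup: Bystander: small sample cup with a blue lid, 35 x 43 mm, 24 mm tall, on the bench to the left of the chute. Origin: centre of its underside.
There are look-alikes about, which are no part of the job. Several things look just like the tray: the one meant starts farthest to the robot's left.

How it is judged:
By the outcome, as a careful person would: the job done as asked, in the order asked, and still so for the second after the job is handed in, with the robot touching nothing.
It also fails if it takes over 38 s, if anything falls off the work surface, if the arm or the gripper's body presses on something with over 40 N, if the wrist force passes 120 N, or if a joint passes its speed limit or range.

## Working session

There is one attempt and no reset: what is moved stays moved. The work goes in short steps, Python scripts to look and compute and a tool call to move; the robot and the scene stay as the last step left them, time stands still between calls to the robot, and variables do not carry over. Pictures are saved under pics/ and viewed, about 8 in all and at most 12, crops included, and the job is handed in when it is done.

Besides the shell and the picture viewer there is one more tool, called after "Emit:" as name([rows], argument=value, ...), one row to a line, values as JSON. arm_command: Moves the arm, as the interface text tells. Its arguments: {"type":"object","properties":{"steps":{"type":"array","items":{"type":"object","properties":{"rot":{"type":"array","items":{"type":"number"}},"delta_pos":{"type":"array","items":{"type":"number"}},"gripper":{"type":"number"}}}}},"required":["steps"]}

```bash
mkdir -p pics
python3 - <<'E'
from station import get_obs, vision
import cv2,numpy as np
o=get_obs();print(o['time_s'],o['ee_pos'],o['tool_rot'],o['wrist_force'],o['finger_gap'])
for n in("scene","side","wrist"):
    cv2.imwrite(f"pics/{n}0.png",vision.read_camera(n))
    m=vision.camera_model(n);print(n,m)
E
```

```text
0.0 [6.24713674e+02 3.82046510e-02 4.03607485e+02] [-97.1254013   89.88446191 172.87479541] [-0.02963339  0.65166787  0.38152658] 0.9975494265238206
scene {'mtx': array([[387.12106081,   0.        , 328.18779817],
       [  0.        , 387.12106081, 200.23031162],
       [  0.        ,   0.        ,   1.        ]]), 'origin': array([  33.60326622, -681.72948034,  483.31013549]), 'orientation': array([-119.88236597,    0.63452753,  -48.50800052])}
side {'mtx': array([[474.84453708,   0.        , 333.57613266],
       [  0.        , 474.84453708, 196.64867266],
       [  0.        ,   0.        ,   1.        ]]), 'origin': array([362.93418746, 533.98373462, 621.42142061]), 'orientation': array([-1.26817894e+02,  1.42100962e-02, -1.61910770e+02])}
wrist {'mtx': array([[309.70691629,   0.        , 318.78188398],
       [  0.        , 309.70691629, 197.00286945],
       [  0.        ,   0.        ,   1.        ]]), 'tool_from_camera': array([[ 3.27851564e-04, -2.46188804e-01,  9.69221835e-01,
         1.92459257e+01],
       [ 9.99999894e-01, -2.32402110e-04, -3.97294317e-04,
        -2.06483270e-01],
       [ 3.23058613e-04,  9.69221863e-01,  2.46188701e-01,
        -6.67378759e+01],
       [ 0.00000000e+00,  0.00000000e+00,  0.00000000e+00,
         1.00000000e+00]])}
```

View pics/scene0.png

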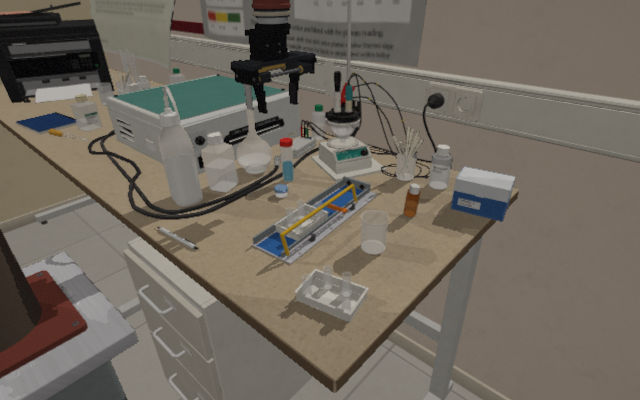

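View pics/side0.png

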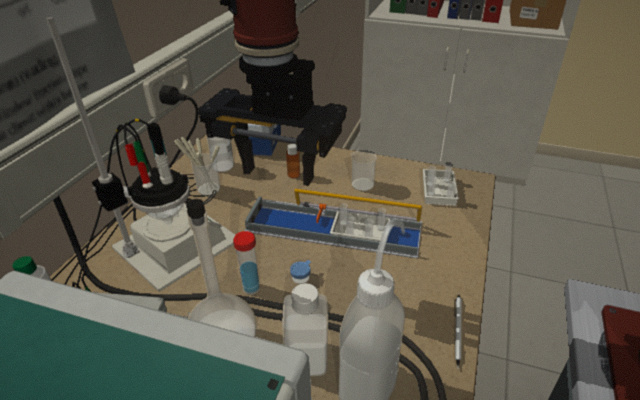

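View pics/wrist0.png

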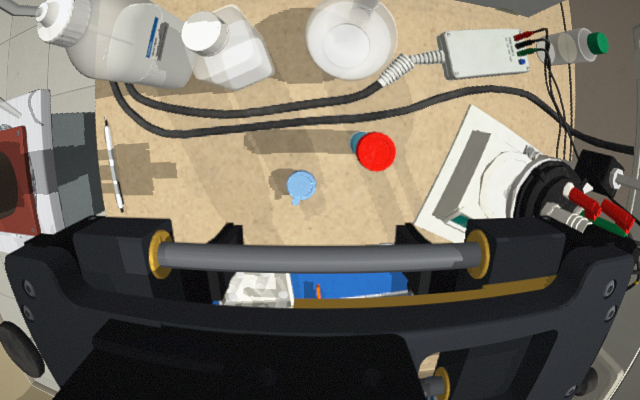

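The scene view shows the chute at about px (255–370, 180–255), with the tray at (300,220) behind the orange blade at (340,208). In the side view the chute spans (248–422, 195–255). I'll zoom in on both to measure them.

Run:
```python
import cv2,numpy as np
a=cv2.imread('pics/scene0.png')[165:265,245:385]
b=cv2.imread('pics/side0.png')[180:260,240:430]
a=cv2.resize(a,None,fx=4,fy=4,interpolation=cv2.INTER_CUBIC)
b=cv2.resize(b,None,fx=4,fy=4,interpolation=cv2.INTER_CUBIC)
cv2.imwrite('pics/a.png',a);cv2.imwrite('pics/b.png',b)
```

```text
(no output)
```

View pics/a.png

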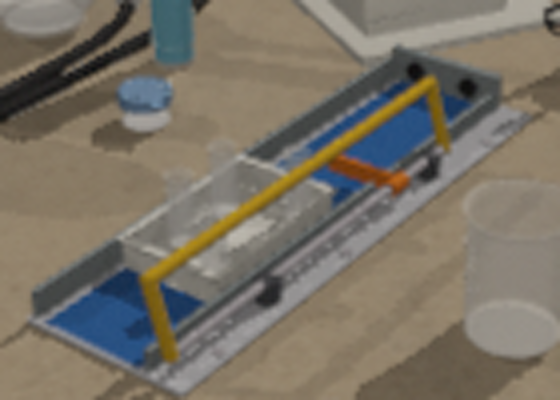

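View pics/b.png

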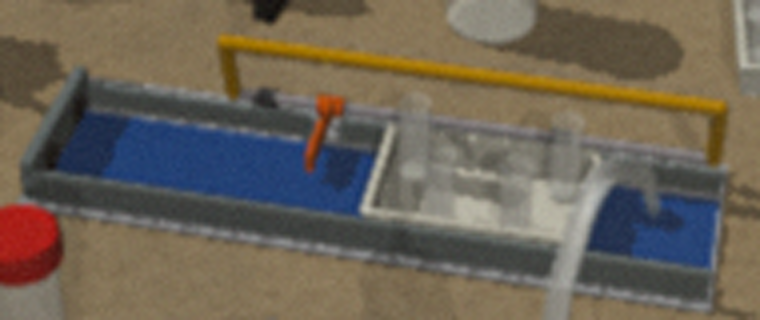

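```bash
cat > h.py <<'E'
import numpy as np
from station import get_obs, vision
from scipy.spatial.transform import Rotation as R
from scipy.optimize import least_squares
M={n:vision.camera_model(n) for n in("scene","side")}
OFF={"scene":(245,165),"side":(240,180)}
def proj(n,P):
    m=M[n];p=R.from_euler('xyz',m['orientation'],degrees=True).inv().apply(np.atleast_2d(P)-m['origin'])
    q=p@m['mtx'].T;return q[:,:2]/q[:,2:]
def ch(T,P):
    P=np.atleast_2d(np.asarray(P,float));return R.from_euler('z',T[2]).apply(P)+[T[0],T[1],0]
def fit(C,t0):
    def f(t): return np.concatenate([(proj(n,ch(t,p))-(np.array(u)/4+OFF[n])).ravel() for n,p,u in C])
    s=least_squares(f,t0,loss='soft_l1');return s.x,f(s.x).reshape(-1,2)
E
python3 - <<'E'
from h import *
C=[("scene",(-197,-39,57),(150,281)),("scene",(52,-39,57),(432,84)),("scene",(-205,-63,0),(180,392)),("scene",(-205,45,0),(32,322)),
("scene",(-205,41,22),(35,295)),("scene",(0,-2,16),(333,158)),
("side",(52,-39,57),(222,42)),("side",(-197,-39,57),(724,106)),("side",(-205,45,0),(712,308)),("side",(0,-2,16),(310,166)),("side",(-205,41,22),(712,274))]
T,r=fit(C,[550,-150,0.1]);print(T,np.degrees(T[2]));print(r.round(2))
D=[("scene",(-35,-52,20),(122,240)),("scene",(-35,52,20),(240,155)),("scene",(35,52,20),(332,188)),
("side",(-35,52,20),(364,212)),("side",(35,52,20),(390,125)),("side",(35,-52,20),(598,155)),("side",(-35,-52,20),(578,240))]
D=[(n,(p[0],p[1],p[2]+4),u) for n,p,u in D]
t,r=fit(D,[T[0]-80,T[1],T[2]-np.pi/2]);print(t,np.degrees(t[2])+90);print(r.round(2))
c=R.from_euler('z',-T[2]).apply([t[0]-T[0],t[1]-T[1],0]);print('tray in chute',c)
for n,p in dict(back=(c[0]-52,c[1],16),rail=(-100,-39,57),end=(126,0,15)).items(): print(n,ch(T,p))
# bystanders on bench via ray-plane
def ray(n,uv,z):
    m=M[n];d=R.from_euler('xyz',m['orientation'],degrees=True).apply(np.linalg.inv(m['mtx'])@[*uv,1]);o=m['origin'];return o+d*(z-o[2])/d[2]
for k,n,uv,z in[("beaker","scene",(373,247),0),("beaker","side",(362,186),0),("dropper","scene",(411,212),0),("cup","scene",(281,188),24),("cup","side",(301,266),24),("redcap","scene",(287,143),80),("redtube","side",(250,288),0)]:
    w=ray(n,uv,z);print(k,w.round(),R.from_euler('z',-T[2]).apply(w-[T[0],T[1],0]).round())
E
```

```text
[ 622.07055575 -149.53038167    6.37893875] 365.48626841628203
[[-0.34 -0.6 ]
 [-0.29 -0.85]
 [ 0.69  1.77]
 [-1.56  0.1 ]
 [-2.11 -1.13]
 [-0.9   0.16]
 [ 0.48 -1.42]
 [-1.22 -0.97]
 [-0.65  0.2 ]
 [-0.69 -1.87]
 [ 0.78 -1.42]]
[ 533.08958545 -154.84995918    4.82275521] 366.3235191423418
[[-1.51 -1.55]
 [-1.18 -0.42]
 [ 0.15  0.09]
 [-0.44 -0.49]
 [ 0.29 -1.1 ]
 [-0.39 -1.97]
 [ 0.41 -0.03]]
tray in chute [-89.08195083   3.21201142   0.        ]
back [[ 481.32779015 -159.82153315   16.        ]]
rail [[ 526.2573222  -197.91244732   57.        ]]
end [[ 747.49336743 -137.4838755    15.        ]]
beaker [ 575. -319.    0.] [ -63. -165.    0.]
beaker [ 572. -313.    0.] [ -65. -158.    0.]
dropper [ 745. -307.    0.] [ 108. -169.    0.]
cup [598. -16.  24.] [-11. 135.  24.]
cup [602. -14.  24.] [ -7. 137.  24.]
redcap [724.  90.  80.] [124. 229.  80.]
redtube [677.  42.   0.] [ 73. 185.   0.]
```

The chute origin fits at (622, −149.5) with a yaw of 5.5°, and the tray's back is at chute x ≈ −141. My plan is to straddle with the jaws along chute y. The right finger opens the rail outward while the left finger pushes the tray.

Emit:
arm_command([
  {"rot": [0,0,1],"delta_pos": [-0.28,-0.24,-0.17],"gripper": 0.735},
  {"rot": [0,0,1],"delta_pos": [-0.28,-0.24,-0.17],"gripper": 0.735},
  {"rot": [0,0,1],"delta_pos": [-0.28,-0.24,-0.17],"gripper": 0.735},
  {"rot": [0,0,1],"delta_pos": [-0.28,-0.24,-0.17],"gripper": 0.735},
  {"rot": [0,0,1],"delta_pos": [-0.28,-0.24,-0.17],"gripper": 0.735},
  {"rot": [0,0,1],"delta_pos": [-0.28,-0.24,-0.17],"gripper": 0.735},
  {"rot": [0,0,1],"delta_pos": [-0.28,-0.24,-0.17],"gripper": 0.735},
  {"rot": [0,0,1],"delta_pos": [-0.28,-0.24,-0.17],"gripper": 0.735},
  {"rot": [0,0,1],"delta_pos": [-0.28,-0.24,-0.17],"gripper": 0.735},
  {"rot": [0,0,1],"delta_pos": [-0.28,-0.24,-0.17],"gripper": 0.735},
  {"rot": [0,0,1],"delta_pos": [-0.28,-0.24,-0.17],"gripper": 0.735},
  {"rot": [0,0,1],"delta_pos": [-0.28,-0.24,-0.17],"gripper": 0.735},
])

```text
time_s: 1.65
ee_pos: [450.4, -146.7, 295.5]
tool_rot: [-155.3, 89.7, -146.0]
wrist_force: [-0.5, -0.3, 0.2]
finger_gap: 0.733
```

```bash
cat >> h.py <<'E'
T=[622.07,-149.53,np.radians(5.486)]
def st():
    o=get_obs();A=R.from_euler('xyz',o['tool_rot'],degrees=True);M3=A.as_matrix()
    Z=R.from_euler('z',T[2]); tip=o['ee_pos']+M3[:,0]*182
    G=(Z*R.from_matrix([[0,0,1],[0,1,0],[-1,0,0]]))
    print('t',o['time_s'],'gap',o['finger_gap'],'F',o['wrist_force'].round(1),'F chute',Z.inv().apply(o['wrist_force']).round(1))
    print('tip chute',Z.inv().apply(tip-[T[0],T[1],0]).round(1),'rotvec needed/8deg',np.degrees((G*A.inv()).as_rotvec()/8).round(3))
    return o,A,tip
def go(o,tip,tgt):
    d=ch(T,tgt)[0]-tip;print('to',tgt,'delta/50',(d/50).round(3))
E
python3 -c "
from h import *
o,A,tip=st();go(o,tip,(-165,20,60));go(o,tip,(-165,20,28))"
```

```text
t 1.65 gap 0.7325459968563717 F [-0.5 -0.3  0.2] F chute [-0.5 -0.2  0.2]
tip chute [-171.5   18.7  113.5] rotvec needed/8deg [ 0.021 -0.033 -0.477]
to (-165, 20, 60) delta/50 [ 0.126  0.037 -1.071]
to (-165, 20, 28) delta/50 [ 0.126  0.037 -1.711]
```

Emit:
arm_command([
  {"rot": [0.02,-0.03,-0.47],"delta_pos": [0.12,0.03,-0.4],"gripper": 0.735},
  {"rot": [0,0,0],"delta_pos": [0,0,-0.45],"gripper": 0.735},
  {"rot": [0,0,0],"delta_pos": [0,0,-0.35],"gripper": 0.735},
  {"rot": [0,0,0],"delta_pos": [0,0,-0.2],"gripper": 0.735},
])

```text
time_s: 2.15
ee_pos: [455.2, -146.0, 223.3]
tool_rot: [-165.3, 90.0, -159.9]
wrist_force: [0.4, 0.7, -0.1]
finger_gap: 0.737
```

```bash
python3 -c "
from h import *
import cv2
o,A,tip=st();go(o,tip,(-165,20,28))
a=vision.read_camera('scene')[140:265,220:385]; b=vision.read_camera('side')[140:270,240:440]
cv2.imwrite('pics/c.png',np.vstack([cv2.resize(a,(396,300)),cv2.resize(b,(396,257))]) if 0 else np.hstack([cv2.resize(a,(390,296),interpolation=2),cv2.resize(b,(400,296),interpolation=2)]))"
```

```text
t 2.15 gap 0.73737439990166 F [ 0.4  0.7 -0.1] F chute [ 0.5  0.7 -0.1]
tip chute [-165.9   19.4   41.3] rotvec needed/8deg [ 0.001 -0.003  0.009]
to (-165, 20, 28) delta/50 [ 0.016  0.013 -0.265]
```

View pics/c.png

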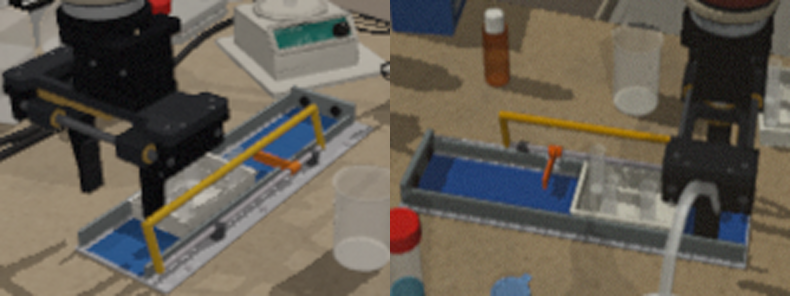

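The hand is inside the rail, with both fingers behind the tray (right finger at scene crop px (155,195)). Next I'll lower it and open the gate.

Emit:
arm_command([
  {"rot": [0,0,0],"delta_pos": [0.01,0.01,-0.26],"gripper": 0.735},
  {"rot": [0,0,0],"delta_pos": [0.015,-0.16,0],"gripper": 0.735},
  {"rot": [0,0,0],"delta_pos": [0.015,-0.16,0],"gripper": 0.735},
  {"rot": [0,0,0],"delta_pos": [0.015,-0.16,0],"gripper": 0.735},
  {"rot": [0,0,0],"delta_pos": [0.015,-0.16,0],"gripper": 0.735},
  {"rot": [0,0,0],"delta_pos": [0.015,-0.16,0],"gripper": 0.735},
  {"rot": [0,0,0],"delta_pos": [0.015,-0.16,0],"gripper": 0.735},
])

```text
time_s: 3.12
ee_pos: [460.9, -196.4, 210.9]
tool_rot: [63.9, 90.0, 69.3]
wrist_force: [-0.8, 2.6, -1.3]
finger_gap: 0.736
```

```bash
python3 -c "
from h import *
o,A,tip=st();go(o,tip,(-165,-36,28));go(o,tip,(-165,-36,14))"
```

```text
t 3.125 gap 0.7360347425975388 F [-0.8  2.6 -1.3] F chute [-0.5  2.6 -1.3]
tip chute [-164.8  -31.1   28.9] rotvec needed/8deg [-0.006  0.002  0.008]
to (-165, -36, 28) delta/50 [ 0.006 -0.098 -0.017]
to (-165, -36, 14) delta/50 [ 0.006 -0.098 -0.297]
```

Emit:
arm_command([
  {"rot": [0,0,0],"delta_pos": [0.006,-0.1,-0.02],"gripper": 0.735},
  {"rot": [0,0,0],"delta_pos": [0,0,-0.14],"gripper": 0.735},
  {"rot": [0,0,0],"delta_pos": [0,0,-0.13],"gripper": 0.735},
])

```text
time_s: 3.5
ee_pos: [461.4, -202.2, 195.7]
tool_rot: [37.3, 89.9, 42.7]
wrist_force: [0.8, 1.0, 1.3]
finger_gap: 0.735
```

```bash
python3 -c "
from h import *
import cv2
o,A,tip=st();go(o,tip,(-165,-36,14))
for a in (1.0,1.2,1.35,1.5):
  print(a,[proj(n,ch(T,[(0,-50+48*np.cos(a),16+48*np.sin(a)),(52,-50+42*np.sin(.262-a),16+42*np.cos(.262-a))])).round(1).tolist() for n in('scene','side')])
I={n:vision.read_camera(n) for n in('scene','side')}
a=I['scene'][165:265,245:385]; b=I['side'][160:260,290:430]
b=I['side'][170:270,240:380]
cv2.imwrite('pics/d.png',np.vstack([cv2.resize(x,None,fx=3,fy=3,interpolation=2) for x in(a,b)]))"
```

```text
t 3.5 gap 0.7350147447565792 F [0.8 1.  1.3] F chute [0.9 0.9 1.3]
tip chute [-164.7  -36.9   13.7] rotvec needed/8deg [-0.007  0.008  0.013]
to (-165, -36, 14) delta/50 [-0.007  0.017  0.005]
1.0 [[[334.9, 192.3], [366.8, 193.4]], [[319.1, 197.0], [301.4, 182.2]]]
1.2 [[[338.0, 191.7], [368.8, 196.4]], [[320.1, 192.7], [302.3, 183.1]]]
1.35 [[[340.5, 191.7], [369.9, 198.8]], [[320.9, 189.9], [302.8, 184.3]]]
1.5 [[[343.1, 192.1], [370.7, 201.3]], [[321.7, 187.5], [303.2, 185.9]]]
```

View pics/d.png

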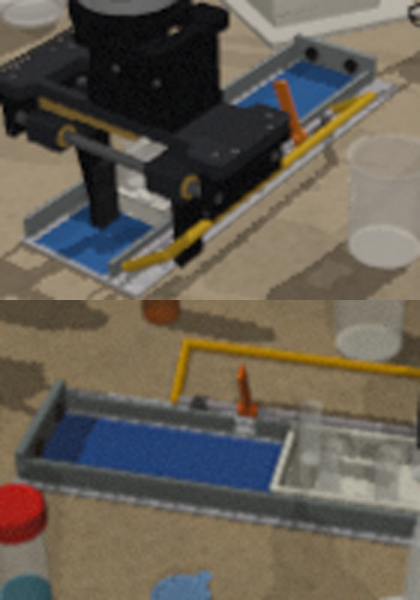

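The gate is at about 1.2 rad: blade tip at scene px (338,193), against a prediction of (338,192). Now I'll push, easing the rail slightly further out.

Emit:
arm_command([
  {"rot": [0,0,0],"delta_pos": [0.1,-0.02,0],"gripper": 0.735},
  {"rot": [0,0,0],"delta_pos": [0.14,0.014,0],"gripper": 0.735},
  {"rot": [0,0,0],"delta_pos": [0.14,0.014,0],"gripper": 0.735},
  {"rot": [0,0,0],"delta_pos": [0.14,0.014,0],"gripper": 0.735},
  {"rot": [0,0,0],"delta_pos": [0.14,0.014,0],"gripper": 0.735},
  {"rot": [0,0,0],"delta_pos": [0.14,0.014,0],"gripper": 0.735},
  {"rot": [0,0,0],"delta_pos": [0.14,0.014,0],"gripper": 0.735},
  {"rot": [0,0,0],"delta_pos": [0.14,0.014,0],"gripper": 0.735},
])

```text
time_s: 4.6
ee_pos: [517.8, -197.0, 194.8]
tool_rot: [134.6, 89.7, 140.0]
wrist_force: [-2.7, 1.2, 1.8]
finger_gap: 0.735
```

```bash
python3 -c "
from h import *
import cv2
o,A,tip=st();go(o,tip,(12,-37.5,14))
I={n:vision.read_camera(n) for n in('scene','side')}
a=I['scene'][165:265,245:385]; b=I['side'][170:270,260:400]
cv2.imwrite('pics/e.png',np.vstack([cv2.resize(x,None,fx=3,fy=3,interpolation=2) for x in(a,b)]))"
```

```text
t 4.6 gap 0.7352022338026968 F [-2.7  1.2  1.8] F chute [-2.5  1.4  1.8]
tip chute [-109.   -36.6   12.8] rotvec needed/8deg [-0.025 -0.03   0.008]
to (12, -37.5, 14) delta/50 [2.411 0.213 0.024]
```

View pics/e.png

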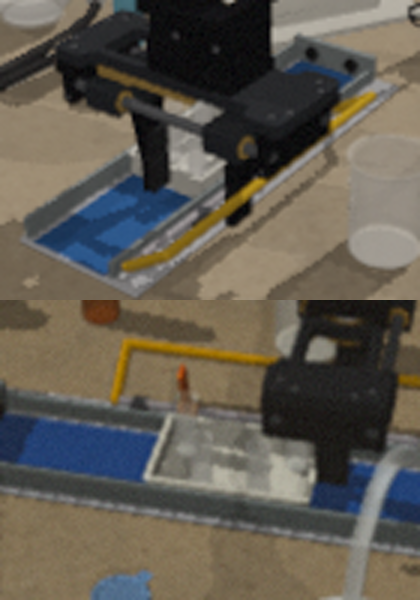

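The tray is being pushed squarely and the gate is held up, with its blade tip at side crop px (183,370).

Emit:
arm_command([
  {"rot": [-0.02,-0.03,0],"delta_pos": [0.14,-0.006,0.02],"gripper": 0.735},
  {"rot": [0,0,0],"delta_pos": [0.14,0.013,0],"gripper": 0.735},
  {"rot": [0,0,0],"delta_pos": [0.14,0.013,0],"gripper": 0.735},
  {"rot": [0,0,0],"delta_pos": [0.14,0.013,0],"gripper": 0.735},
  {"rot": [0,0,0],"delta_pos": [0.14,0.013,0],"gripper": 0.735},
  {"rot": [0,0,0],"delta_pos": [0.14,0.013,0],"gripper": 0.735},
  {"rot": [0,0,0],"delta_pos": [0.14,0.013,0],"gripper": 0.735},
  {"rot": [0,0,0],"delta_pos": [0.14,0.013,0],"gripper": 0.735},
])

```text
time_s: 5.7
ee_pos: [577.6, -192.3, 195.6]
tool_rot: [47.4, 89.9, 52.8]
wrist_force: [-3.4, 0.2, 0.5]
finger_gap: 0.732
```

```bash
python3 -c "
from h import *
o,A,tip=st();go(o,tip,(12,-37.5,14))"
```

```text
t 5.7 gap 0.7318209334617245 F [-3.4  0.2  0.5] F chute [-3.4  0.5  0.5]
tip chute [-48.2 -38.1  13.6] rotvec needed/8deg [-0.007  0.005  0.009]
to (12, -37.5, 14) delta/50 [1.198 0.127 0.009]
```

```bash
python3 -c "
from h import *
import cv2
for n in('side','scene'):
  I=vision.read_camera(n);cv2.imwrite(f'pics/{n}f.png',I)
  h=cv2.cvtColor(I,cv2.COLOR_BGR2HSV)
  m=cv2.inRange(h,(5,150,90),(15,255,255));r=slice(170,230)
  ys,xs=np.nonzero(m[r,290:400]);k=ys.argsort();print(n,len(ys),[(xs[i]+290,ys[i]+170) for i in k[:5]])
  print([proj(n,ch(T,(0,-50+48*np.cos(a),16+48*np.sin(a)))).round(1).tolist() for a in(1.0,1.35,1.5)])
a=cv2.imread('pics/scenef.png')[165:265,245:385]; b=cv2.imread('pics/sidef.png')[150:250,240:380]
cv2.imwrite('pics/f.png',np.vstack([cv2.resize(x,None,fx=3,fy=3,interpolation=2) for x in(a,b)]))"
```

```text
side 47 [(np.int64(293), np.int64(171)), (np.int64(295), np.int64(171)), (np.int64(291), np.int64(172)), (np.int64(292), np.int64(172)), (np.int64(293), np.int64(172))]
[[[319.1, 197.0]], [[320.9, 189.9]], [[321.7, 187.5]]]
scene 0 []
[[[334.9, 192.3]], [[340.5, 191.7]], [[343.1, 192.1]]]
```

View pics/f.png

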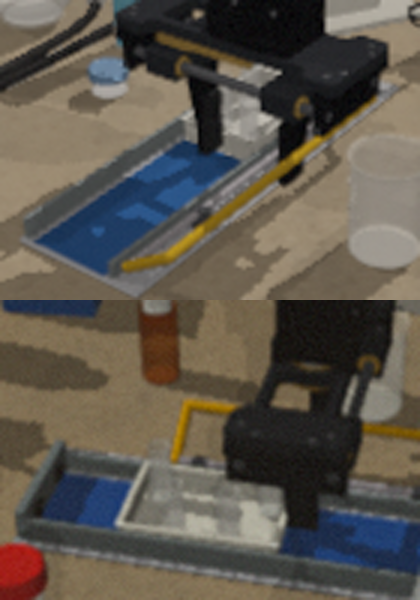

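The gate is still held: the rail's far corner at side px (301.7,184.3) corresponds to about 1.35 rad. Continuing the push.

Emit:
arm_command([
  {"rot": [0,0,0],"delta_pos": [0.13,0.016,0],"gripper": 0.735},
  {"rot": [0,0,0],"delta_pos": [0.13,0.013,0],"gripper": 0.735},
  {"rot": [0,0,0],"delta_pos": [0.13,0.013,0],"gripper": 0.735},
  {"rot": [0,0,0],"delta_pos": [0.13,0.013,0],"gripper": 0.735},
  {"rot": [0,0,0],"delta_pos": [0.13,0.013,0],"gripper": 0.735},
  {"rot": [0,0,0],"delta_pos": [0.13,0.013,0],"gripper": 0.735},
  {"rot": [0,0,0],"delta_pos": [0.1,0.01,0],"gripper": 0.735},
])

```text
time_s: 6.68
ee_pos: [624.6, -187.4, 195.7]
tool_rot: [24.6, 89.9, 30.0]
wrist_force: [-4.0, 1.9, 2.0]
finger_gap: 0.736
```

```bash
python3 -c "
from h import *
o,A,tip=st();go(o,tip,(12,-37.5,14))"
```

```text
t 6.675 gap 0.7357317358080883 F [-4.   1.9  2. ] F chute [-3.8  2.2  2. ]
tip chute [ -0.8 -37.9  13.7] rotvec needed/8deg [-0.006  0.01   0.009]
to (12, -37.5, 14) delta/50 [0.255 0.032 0.006]
```

Now slow rows, watching the force.

Emit:
arm_command([
  {"rot": [0,0,0],"delta_pos": [0.08,0.008,0],"gripper": 0.735},
  {"rot": [0,0,0],"delta_pos": [0.06,0.006,0],"gripper": 0.735},
  {"rot": [0,0,0],"delta_pos": [0.05,0.005,0],"gripper": 0.735},
])

```text
time_s: 7.05
ee_pos: [634.9, -186.4, 195.7]
tool_rot: [31.2, 89.9, 36.6]
wrist_force: [-3.8, 1.0, 1.0]
finger_gap: 0.734
```

```bash
python3 -c "
from h import *
o,A,tip=st();go(o,tip,(12,-37.5,14))"
```

```text
t 7.05 gap 0.7342478389636417 F [-3.8  1.   1. ] F chute [-3.7  1.4  1. ]
tip chute [  9.4 -37.8  13.7] rotvec needed/8deg [-0.006  0.008  0.007]
to (12, -37.5, 14) delta/50 [0.051 0.01  0.006]
```

Emit:
arm_command([
  {"rot": [0,0,0],"delta_pos": [0.05,0.005,0],"gripper": 0.735},
  {"rot": [0,0,0],"delta_pos": [0.04,0.004,0],"gripper": 0.735},
])

```text
time_s: 7.3
ee_pos: [637.7, -186.2, 195.5]
tool_rot: [165.8, 89.6, 171.3]
wrist_force: [-13.0, -0.2, 9.8]
finger_gap: 0.735
```

```bash
python3 -c "
from h import *
import cv2
o,A,tip=st()
a=vision.read_camera('scene')[155:255,265:405]; b=vision.read_camera('side')[160:260,230:370]
cv2.imwrite('pics/g.png',np.vstack([cv2.resize(x,None,fx=3,fy=3,interpolation=2) for x in(a,b)]))"
```

```text
t 7.3 gap 0.7346124141621961 F [-13.   -0.2   9.8] F chute [-12.9   1.    9.8]
tip chute [ 10.8 -37.7  13.5] rotvec needed/8deg [-0.007 -0.048 -0.004]
```

View pics/g.png

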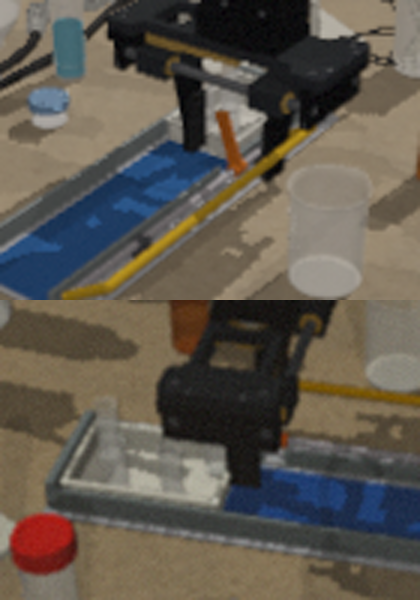

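The tray is home against the end wall and the force rose to 13 N. I'll back off along the rail with the gate still held.

Emit:
arm_command([
  {"rot": [0,0.03,0],"delta_pos": [-0.1,-0.01,0],"gripper": 0.735},
  {"rot": [0,0,0],"delta_pos": [-0.2,-0.019,0],"gripper": 0.735},
  {"rot": [0,0,0],"delta_pos": [-0.2,-0.019,0],"gripper": 0.735},
  {"rot": [0,0,0],"delta_pos": [-0.2,-0.019,0],"gripper": 0.735},
  {"rot": [0,0,0],"delta_pos": [-0.2,-0.019,0],"gripper": 0.735},
  {"rot": [0,0,0],"delta_pos": [-0.2,-0.019,0],"gripper": 0.735},
  {"rot": [0,0,0],"delta_pos": [0,0,0.14],"gripper": 0.735},
  {"rot": [0,0,0],"delta_pos": [0,0,0.14],"gripper": 0.735},
])

```text
time_s: 8.4
ee_pos: [579.1, -190.2, 209.5]
tool_rot: [145.4, 89.4, 150.8]
wrist_force: [0.6, 7.5, -5.1]
finger_gap: 0.731
```

```bash
python3 -c "
from h import *
o,A,tip=st();go(o,tip,(-45,20,28))"
```

```text
t 8.4 gap 0.7314116329937108 F [ 0.6  7.5 -5.1] F chute [ 1.3  7.4 -5.1]
tip chute [-48.1 -35.3  27.5] rotvec needed/8deg [-0.034 -0.062  0.004]
to (-45, 20, 28) delta/50 [-0.044  1.108  0.011]
```

Next I'll ease the gate shut with the finger, moving inward and then up.

Emit:
arm_command([
  {"rot": [-0.03,-0.06,0],"delta_pos": [-0.012,0.14,0.01],"gripper": 0.735},
  {"rot": [0,0,0],"delta_pos": [-0.014,0.15,0],"gripper": 0.735},
  {"rot": [0,0,0],"delta_pos": [-0.014,0.15,0],"gripper": 0.735},
  {"rot": [0,0,0],"delta_pos": [-0.014,0.15,0],"gripper": 0.735},
  {"rot": [0,0,0],"delta_pos": [-0.014,0.15,0],"gripper": 0.735},
  {"rot": [0,0,0],"delta_pos": [-0.014,0.15,0],"gripper": 0.735},
  {"rot": [0,0,0],"delta_pos": [-0.014,0.13,0],"gripper": 0.735},
  {"rot": [0,0,0],"delta_pos": [-0.01,0.1,0],"gripper": 0.735},
])

```text
time_s: 9.4
ee_pos: [574.6, -131.8, 211.8]
tool_rot: [-53.8, 89.7, -48.3]
wrist_force: [-0.1, -0.5, 0.1]
finger_gap: 0.736
```

```bash
python3 -c "
from h import *
o,A,tip=st();go(o,tip,(-45,20,28))"
```

```text
t 9.4 gap 0.736154233040188 F [-0.1 -0.5  0.1] F chute [-0.2 -0.5  0.1]
tip chute [-45.1  21.5  29.8] rotvec needed/8deg [0.026 0.024 0.001]
to (-45, 20, 28) delta/50 [ 0.004 -0.029 -0.036]
```

Emit:
arm_command([
  {"rot": [0,0,0],"delta_pos": [0,0,0.4],"gripper": 0.735},
  {"rot": [0,0,0],"delta_pos": [0,0,0.6],"gripper": 0.735},
  {"rot": [0,0,0],"delta_pos": [0,0,0.8],"gripper": 0.735},
  {"rot": [0,0,0],"delta_pos": [-0.3,0,0.8],"gripper": 0.735},
  {"rot": [0,0,0],"delta_pos": [-0.3,0,0.6],"gripper": 0.735},
  {"rot": [0,0,0],"delta_pos": [0,0,0],"gripper": 0.735},
])

```text
time_s: 10.15
ee_pos: [543.5, -132.3, 384.6]
tool_rot: [-42.2, 89.3, -36.8]
wrist_force: [1.1, 0.2, -0.4]
finger_gap: 0.733
```

```bash
python3 -c "
from h import *
import cv2
o,A,tip=st()
print(proj('scene',ch(T,[(0,-2,16),(22,0,16),(126,0,15)])),proj('side',ch(T,[(0,-2,16),(22,35,24),(22,-35,24),(126,35,24)])))
a=vision.read_camera('scene')[155:255,265:405]; b=vision.read_camera('side')[160:260,230:370]
cv2.imwrite('pics/h.png',np.vstack([cv2.resize(x,None,fx=3,fy=3,interpolation=2) for x in(a,b)]))"
```

```text
t 10.15 gap 0.7334627319141493 F [ 1.1  0.2 -0.4] F chute [ 1.1  0.1 -0.4]
tip chute [-74.9  23.2 202.6] rotvec needed/8deg [0.052 0.07  0.002]
[[327.35387151 204.66342619]
 [332.04746922 200.63186109]
 [355.22234241 184.63190601]] [[316.80686893 219.62655255]
 [300.99754244 226.76062618]
 [310.275253   205.10496804]
 [250.20950161 219.2969879 ]]
```

View pics/h.png

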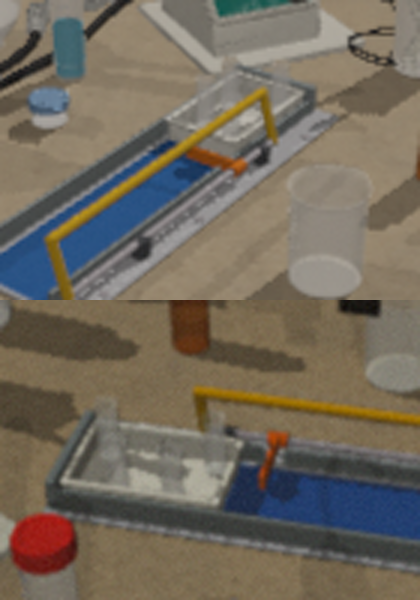

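```bash
python3 -c "
import cv2,numpy as np
g=cv2.imread('pics/g.png',0).astype(np.float32);h=cv2.imread('pics/h.png',0).astype(np.float32)
for s in((slice(420,500),slice(50,150)),(slice(480,512),slice(50,215))):
  print(cv2.phaseCorrelate(g[s],h[s],cv2.createHanningWindow((s[1].stop-s[1].start,s[0].stop-s[0].start),cv2.CV_32F)))
"; python3 -c "from station import bot;print(bot.job_done())"
```

```text
((0.07317360354500835, 0.04349751776779698), 0.6484492518901825)
((0.004794570896805794, 0.07496409735804477), 0.901173700309462)
the job is handed in; nothing more can be done
None
```

The tray is at the end of the chute against the bumpers, and the gate is shut behind it. I handed the job in at about 10.3 s on the robot's clock.

**What I did:** With the jaws set across the chute, the right fingertip pressed the yellow rail outward. I held the gate there, at about 1.2 to 1.35 rad by the camera images. The left finger pushed the tray's back wall along the lane while the right one slid along the rail. I then backed off along the rail, eased the gate shut with the finger and lifted the hand clear.

**Last checks:**
- **Tray home:** the push force rose from about 4 N to 13 N and the arm stalled at the place expected for contact with the bumpers. The tray did not measurably shift in the image after release.
- **Gate:** the last picture shows the blade down across the lane behind the tray.
- **Bystanders and hand:** the beaker and the cup looked undisturbed. The bottle is only partly in the last crop, but the hand never came near it. Nothing was touching the hand at the end (wrist force about 1 N, which is noise).

**What was less certain:**
- **Tray position:** the tray's rim in the last side image is 2 to 3 px from where I predicted it. That is close to my chute-fit error of up to about 2 px, so it does not confirm the position to the millimetre.
- **Gate while passing:** the blade was hidden in one mid-pass check, so I judged the gate angle from the rail instead.
- **Side and upward force:** the finger briefly felt about 10 N upward at contact with the bumpers, and about 7 N sideways when lifting along the rail.

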